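# Hook out the contact wheel and fit it to its hub

### The job

The red contact wheel has been left lying under the belt grinder's tool arm, the long black bar along the back of the bench: take the pull hook, catch its crook round the wheel's raised boss and drag the wheel out towards the robot until all of it lies clear of that bar, without putting a hand on the wheel before then. Lay the hook down on the bench, then set the wheel, boss up, over the hub clamped in the vice, turning it until its bolt holes drop over the four studs, and leave it fully home and flat on the hub's flange. Leave everything else on the bench where it is.

Things in the scene. Friction and masses are not known exactly. Their poses are not given: they have to be found in the camera images.
- hook: Pull hook lying on the bench, 0.26 kg. Origin: under the middle of its orange handle, which is 100 long (x -50 to +50), 26 wide, 36 high. A 7 mm steel rod runs from it along +x, 18 above the underside, to x = 150, then curls 150 degrees towards +y, arc radius 32 (centre line) about x = 150, y = 32, ending at x = 166, y = 60: a crook open to -x and +y. Balances near x = 30
- crook (a point): Where a boss lies when nested in the hook's crook: x = 155, y = 32, z = 18 in the hook's frame (axes as the hook's). The crook is 57 mm wide inside
- wheel: Red contact wheel, black tyre, lying boss up, 0.55 kg give or take a third. Origin: centre of its underside, z up. Outer diameter 151, rim 44 high, dished (inside diameter 126); central aluminium boss, diameter 46, its top 78 above the underside. Web 12 thick, flush with the underside, with a 29 mm centre bore (open below, 38 deep) and four 12 mm through bolt holes at x = +-30, y = +-30
- bar_mid (a point): Centre of the grinder's tool arm: a fixed black steel bar 40 x 40 mm, 800 long, along y, 125 above the bench (underside 105, top 145). x points away from the robot, across the bar. The wheel starts beneath it, its centre within 20 mm of the bar's centre line; all of the wheel is clear once its centre is 96 mm or more on the robot's side (x below -0.096 in this frame)
- hub_seat (a point): Centre of the upper face of the hub's flange (fixed, 74 above the bench, diameter 116, facing up), where the wheel's underside must rest. A 26 mm spigot stands 36 high on it (top 8 mm tapered to 16 mm), and round it, 42.4 from the axis, four 8 mm brass studs 24 high, 90 degrees apart. The hub is clamped at any angle: the studs' direction is NOT given by this frame, see it or feel for it
- vise: Blue drill-press vice, fixed, 200 x 146 x 62 mm, clamping the hub's shank. Origin: on the bench below the hub's axis; its screw and cross handle run out 155 towards its -x, 40 above the bench. A wheel centred on the spigot with its holes off the studs rests on the stud tips, 24 above the flange
- idler: Spare idler wheel lying on its face, black tyre, red face, diameter 64, 50 high, loose, under the tool arm; leave alone. Origin: centre of its underside
- knife: Knife with dark wooden handle, 225 long, 20 high, loose, leave alone. Origin: between handle and blade, blade along +x
- wrench: Spanner, 190 long, 8 high, loose, leave alone. Origin: middle
- can: White can with yellow label and red cap, diameter 64, 170 high, loose, leave alone. Origin: centre of its underside
- tin: Steel dip pot, diameter 130, 110 high, loose, leave alone. Origin: centre of its underside
- spacer: Steel spacer ring, diameter 84, bore 54, 14 high, loose, leave alone. Origin: centre of its underside

How it is judged:
By the outcome, as a careful person would: the job done as asked, in the order asked, and still so for the second after the job is handed in, with the robot touching nothing.
It also fails if it takes over 72 s, if anything falls off the work surface, if the arm or the gripper's body presses on something with over 40 N, if the wrist force passes 120 N, or if a joint passes its speed limit or range.

### The arm

A 7-joint arm with a two-finger parallel gripper is mounted at the origin on the work surface. World frame = base frame: x ahead of the robot, y to its left, z up, the work surface at z = 0. Lengths are in m, angles in rad, forces in N, time in s.
With the tool pointing down it reaches from about 0.425 to 0.925 m from the base axis. Payload 6.8 kg.
Tool frame: the origin (TCP) lies midway between the tips of the shut fingers; the grasp point (between the pads) lies 19 mm behind it (bot.grasp_offset is the distance from the TCP to the grasp point, in m); z points along the fingers, x is the direction in which the jaws open and shut, and the axes are right-handed (so a half turn about z gives the same grasp; the last joint's range is limited). The gripper opens to 85 mm and grips with 20 to 120 N. Pads are 22 mm wide; open, the fingers measure 114 mm over their backs; the gripper's body (76 mm by 85 mm) begins 54 mm behind the grasp point. The pads swing forward as they close: fully open they stand 13 mm farther back than shut.
Start: joints at [-1.321, 0.477, 0.022, 1.555, -0.011, 1.109, -0.083], TCP at [0.236, 0.632, 0.231] pointing down, gripper open.
Joint ranges: [-2.96, 2.96], [-0.34, 2.1], [-1.41, 1.46], [0.24, 2.44], [-1.37, 4.51], [0.17, 1.92], [-2.96, 2.96]. Speed limits (rad/s): [2.39, 2.39, 3.14, 3.14, 3.14, 3.14, 3.14].

### API

Orientations are given as a unit quaternion [w, x, y, z].
In Python, from station import bot, imaging gives the robot as it stands. The module is installed in compiled form; this text tells all that it offers.
- The arm moves only by the tool apply_moves, never from a script. Its argument "increments" is a list of rows, each a list of 7 numbers: the shift along the tool's x, y, z in mm, then the turn, a rotation vector about the tool's x, y, z in degrees, then the closure, from -1 (fully open) to 1 (shut). In form: [[dx, dy, dz, rx, ry, rz, grip], ...]. A call has exactly 8 rows; each row shifts and turns the pose as measured when the row begins, along the tool's axes as they then stand; what a row does not reach is not made up. A row lasts 1/8 s, in which the tool goes at most 62.5 mm and 10.7 degrees, less where a joint would pass 70% of its speed; a pose out of reach is approached as far as the arm can. A call with a gripper value outside its range is refused whole. The fingers move at their own pace and stop on an object; "grip_force" is the grip in N (left out, the last holds). Time passes only in rows, so rows that do not move let the fingers close, or fill a call up. It gives the time, the measured TCP pose, the force and the opening at its end, in the units of the state.
- bot.get_obs(): the state, without advancing time (a new reading comes with each control period).
- imaging.read_camera(name): name is "scene" or "side" or "wrist"; returns the picture (400x640x3 uint8, red, green, blue); there is no depth.
- imaging.get_calibration(name): a dict with "K" (3x3 intrinsics, pixels), "extrinsics" (4x4, takes a point from camera to world coordinates). Camera axes: x right, y down, z forward; pixel columns grow to the right and rows downward; lengths in m; the calibration is good to about 2 mm. A picture is of the moment at which its call begins: read the wrist's pose just before it. get_calibration takes no time and is no camera call; for the wrist camera it gives the pose at the moment of the call.
- bot.hand_in(): hands the job in, once; it reports no verdict.
The state is a dict: "t": time; "q": joint angles; "joint_vel": joint speeds; "joint_torque": joint torques, N m; "eef_pos": TCP position; "tool_rot": TCP orientation; "contact_force": force on the tool from outside, world axes, zero at the start; "torque": the same for the moment, N m; "gripper_width": opening from 0.0 (shut) to 1.0 (fully open).
Only numpy, scipy, OpenCV 4.12 (cv2) and the standard library are available. Lean on these libraries where they do the work, as an engineer would, in place of code of your own. Each camera call takes 0.05 s, during which the arm holds its last target.

## Working session

There is one attempt and no reset: what is moved stays moved. The work goes in short steps, Python scripts to look and compute and a tool call to move; the robot and the scene stay as the last step left them, time stands still between calls to the robot, and variables do not carry over. Pictures are saved under pics/ and viewed, and the job is handed in when it is done.

Besides the shell and the picture viewer there is one more tool, called after "Call:" as name(argument=value, ...) on one line, values as JSON. apply_moves: Moves the arm, as the interface text tells. Its arguments: {"type":"object","properties":{"increments":{"type":"array","items":{"type":"array","items":{"type":"number"}}},"grip_force":{"type":"number"}},"required":["increments"]}

```bash
mkdir -p pics; ls
python3 - <<'E'
from station import bot, imaging
import cv2
o=bot.get_obs()
for k in o: print(k,o[k])
for n in ("scene","side","wrist"):
    c=imaging.get_calibration(n); print(n,c["K"],c["extrinsics"])
    im=imaging.read_camera(n); cv2.imwrite(f"pics/{n}0.png",im[:,:,::-1])
E
```

```text
pics
t 0.0
q [-1.32108583  0.47779331  0.02233407  1.55647808 -0.01148756  1.10930713
 -0.08304202]
joint_vel [-0.00055831 -0.00076232  0.00148766  0.00124478  0.00047822 -0.00191419
  0.00057076]
joint_torque [ 3.74323299e-04 -5.96459806e+01  1.60760779e+00 -2.81204367e+01
  1.23822363e-02  9.16788296e-03 -2.67466032e-05]
eef_pos [0.23620367 0.6316732  0.23031893]
tool_rot [ 5.88128477e-04  8.21626095e-01  5.70026050e-01 -7.18935219e-04]
contact_force [-0.05151511  0.05594972  0.70353638]
torque [ 0.01344887 -0.02412474  0.006394  ]
gripper_width 0.9980171331153714
scene [[435.32007073   0.         333.2110624 ]
 [  0.         435.32007073 204.13436451]
 [  0.           0.           1.        ]] [[-0.30355808  0.75985169 -0.57487207  1.29362441]
 [ 0.95279306  0.23818035 -0.1882963   0.24198318]
 [-0.00615403 -0.60489299 -0.79628299  1.19580099]
 [ 0.          0.          0.          1.        ]]
side [[470.23925634   0.         325.09481616]
 [  0.         470.23925634 204.96154032]
 [  0.           0.           1.        ]] [[ 0.93905585 -0.21531372  0.26798157  0.0836066 ]
 [-0.34336835 -0.5500707   0.76126237 -1.2555783 ]
 [-0.01650142 -0.80688427 -0.59047902  1.06093846]
 [ 0.          0.          0.          1.        ]]
wrist [[347.25855233   0.         315.985909  ]
 [  0.         347.25855233 196.06794144]
 [  0.           0.           1.        ]] [[ 0.35007839  0.89889755  0.26349253  0.16956618]
 [ 0.93671781 -0.33527974 -0.1007335   0.65703961]
 [-0.00220539  0.28208277 -0.95938754  0.373658  ]
 [ 0.          0.          0.          1.        ]]
```

View pics/scene0.png

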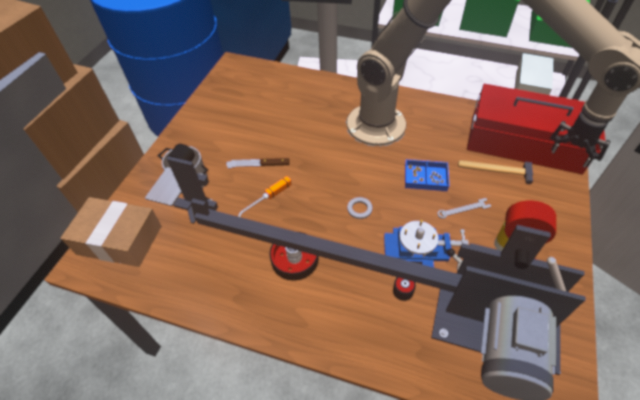

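View pics/side0.png

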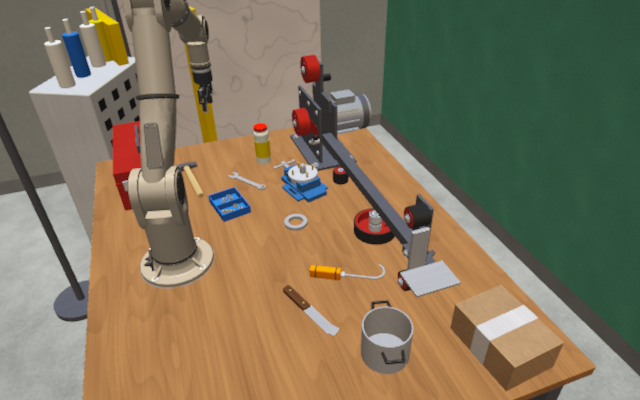

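View pics/wrist0.png

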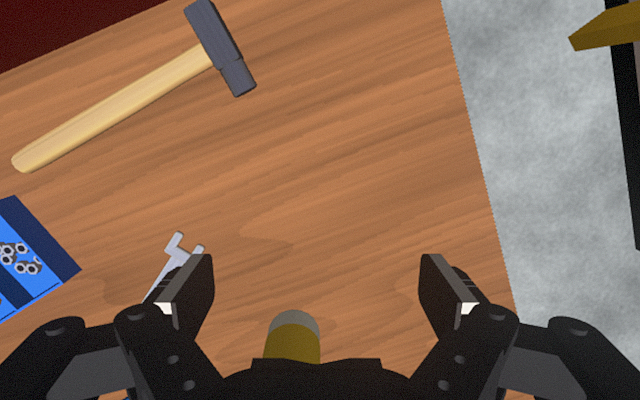

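```bash
cat > h.py <<'E'
import numpy as np, cv2
from station import bot, imaging
from scipy.spatial.transform import Rotation as R
def px2w(cal,u,v,z):
    K,E=cal["K"],cal["extrinsics"]
    d=E[:3,:3]@np.linalg.solve(K,[u,v,1.]); o=E[:3,3]
    return o+d*(z-o[2])/d[2]
def w2px(cal,p):
    K,E=cal["K"],cal["extrinsics"]
    c=E[:3,:3].T@(np.asarray(p,float)-E[:3,3]); q=K@c; return q[:2]/q[2]
def crop(im,x0,y0,x1,y1,s,name):
    c=cv2.resize(im[y0:y1,x0:x1],None,fx=s,fy=s,interpolation=cv2.INTER_CUBIC); cv2.imwrite(name,c[:,:,::-1])
def rot(o=None):
    o=o or bot.get_obs(); q=o["tool_rot"]; return R.from_quat([q[1],q[2],q[3],q[0]])
def move(target_p,target_R=None,o=None):
    """print tool-frame shift mm and rotvec deg from present pose to target"""
    o=o or bot.get_obs(); r=rot(o)
    d=r.inv().apply(np.asarray(target_p)-o["eef_pos"])*1000
    rv=np.zeros(3) if target_R is None else (r.inv()*target_R).as_rotvec(degrees=True)
    print("pos",o["eef_pos"].round(4),"shift",d.round(1),"rot",rv.round(2),"t",o["t"])
def down(yaw):
    """tool z down, tool x at yaw(deg) in world"""
    a=np.radians(yaw); x=np.array([np.cos(a),np.sin(a),0]); z=np.array([0,0,-1.]); y=np.cross(z,x)
    return R.from_matrix(np.c_[x,y,z])
E
python3 - <<'E'
import cv2
from h import *
s=cv2.imread("pics/side0.png")[:,:,::-1]; c=cv2.imread("pics/scene0.png")[:,:,::-1]
crop(s,280,190,450,290,4.7,"pics/s1.png")
crop(c,220,160,420,285,4,"pics/c1.png")
crop(s,230,120,370,220,5.5,"pics/s2.png")
crop(c,370,200,490,300,6,"pics/c2.png")
E
```

```text
(no output)
```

View pics/s1.png

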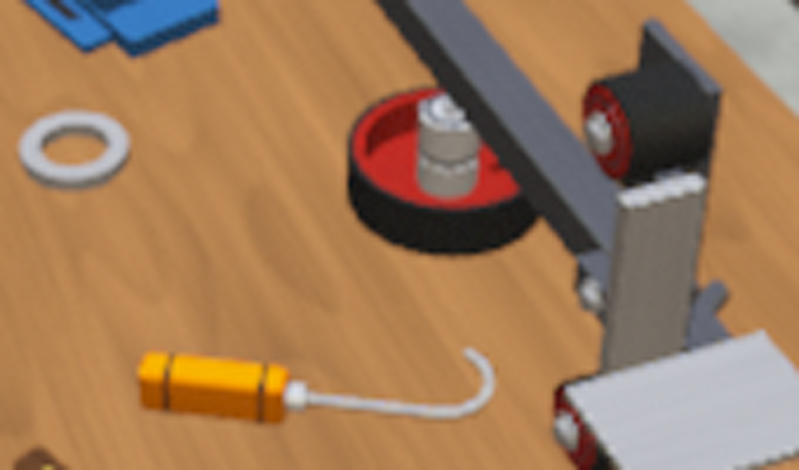

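View pics/c1.png

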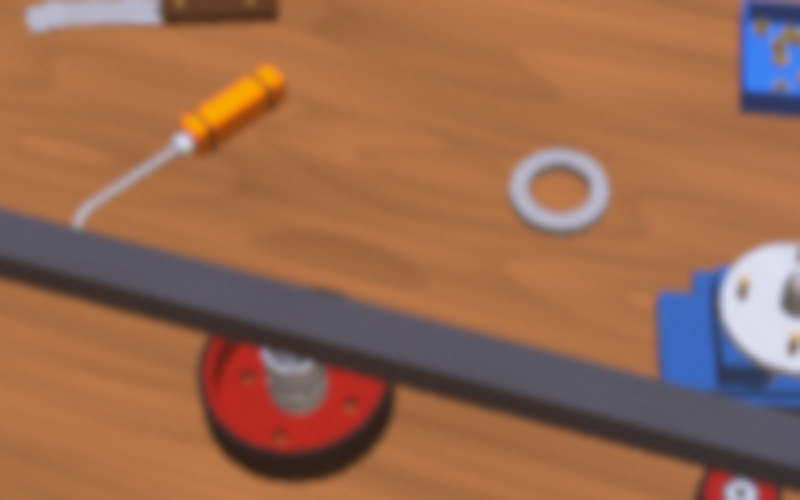

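View pics/s2.png

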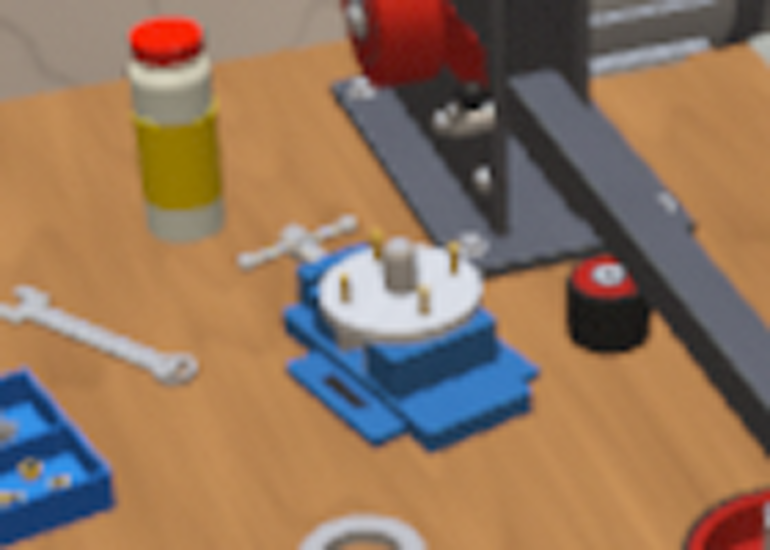

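View pics/c2.png

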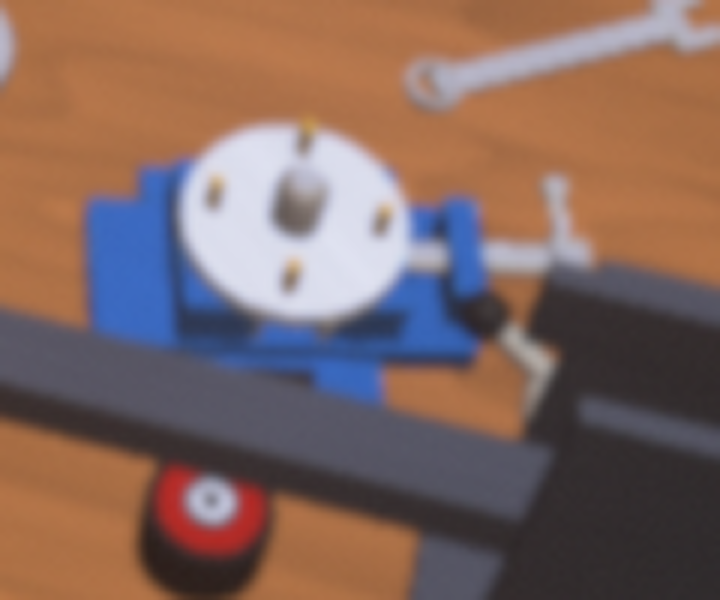

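Run:
```python
from h import *
S=imaging.get_calibration("side"); C=imaging.get_calibration("scene")
s1=lambda x,y,z:px2w(S,280+x/4.7,190+y/4.7,z).round(4)
c1=lambda x,y,z:px2w(C,220+x/4,160+y/4,z).round(4)
s2=lambda x,y,z:px2w(S,230+x/5.5,120+y/5.5,z).round(4)
c2=lambda x,y,z:px2w(C,370+x/6,200+y/6,z).round(4)
print("boss top",s1(448,108,.078),"scene boss top~",c1(290,360,.078), "boss foot scene",c1(298,398,.012))
print("hook S rod",s1(300,398,.018),s1(380,404,.018),s1(440,411,.018),"ext",s1(492,380,.018),"tip",s1(467,352,.018))
print("hook S butt top",s1(142,365,.030),"front",s1(287,378,.030))
print("hook C",c1(272,72,.03),c1(195,142,.03),"rod",c1(185,144,.018),c1(85,213,.018))
print("holes",[c1(*p,.012) for p in((249,379),(279,435),(350,405))])
for p in((377,235),(454,248),(424,290),(345,275)): print("stud S",s2(*p,.098))
for p in((308,123),(217,182),(293,262),(385,207)): print("stud C",c2(*p,.098))
print("spig",s2(400,242,.11),c2(303,172,.11))
print("idler",s2(608,274,.05),c2(211,500,.05))
# bar lower-front edge top edge
print("bar top edges S", s1(385,0,.145), s1(580,195,.145),"C", c1(0,210,.145),c1(800,420,.145),c1(0,265,.145))
print("spacer",s1(75,145,.014),c1(560,190,.014))
print("tin",px2w(S,387,325,.11),"knife", px2w(S,287,292,.02),px2w(S,336,330,.0),"can",px2w(S,260,128,.17),"post",px2w(S,420,265,.0))
```

```text
boss top [ 0.675  -0.0955  0.078 ] scene boss top~ [ 0.687  -0.0862  0.078 ] boss foot scene [ 0.6815 -0.0873  0.012 ]
hook S rod [ 0.4849 -0.2783  0.018 ] [ 0.5321 -0.3025  0.018 ] [ 0.5664 -0.3226  0.018 ] ext [ 0.611  -0.3086  0.018 ] tip [ 0.607  -0.2782  0.018 ]
hook S butt top [ 0.3933 -0.2228  0.03  ] front [ 0.4792 -0.2691  0.03  ]
hook C [ 0.3894 -0.221   0.03  ] [ 0.4826 -0.2552  0.03  ] rod [ 0.4788 -0.2677  0.018 ] [ 0.572  -0.3189  0.018 ]
holes [array([ 0.6771, -0.1301,  0.012 ]), array([ 0.7164, -0.0897,  0.012 ]), array([ 0.6752, -0.0465,  0.012 ])]
stud S [0.5199 0.2902 0.098 ]
stud S [0.5657 0.2528 0.098 ]
stud S [0.5282 0.2074 0.098 ]
stud S [0.4826 0.2466 0.098 ]
stud C [0.4802 0.2601 0.098 ]
stud C [0.5299 0.2232 0.098 ]
stud C [0.5652 0.2687 0.098 ]
stud C [0.5195 0.3064 0.098 ]
spig [0.5268 0.2558 0.11  ] [0.5195 0.2631 0.11  ]
idler [0.6835 0.2513 0.05  ] [0.6789 0.2578 0.05  ]
bar top edges S [ 0.6472 -0.0391  0.145 ] [ 0.6747 -0.2905  0.145 ] C [ 0.6663 -0.3204  0.145 ] [0.6633 0.2836 0.145 ] [ 0.7114 -0.2978  0.145 ]
spacer [0.4274 0.0413 0.014 ] [0.4269 0.0535 0.014 ]
tin [ 0.48445172 -0.57015038  0.11      ] knife [ 0.2979337  -0.28684704  0.02      ] [ 0.38987683 -0.45595967  0.        ] can [0.4219607  0.50002584 0.17      ] post [ 0.73831303 -0.308978    0.        ]
```

Run:
```python
from h import *
for n in("side","scene"):
    cal=imaging.get_calibration(n)
    im=cv2.imread(f"pics/{n}0.png")[:,:,::-1].copy()
    for p in([0,0,0],[.09,0,0],[-.09,0,0],[0,.09,0],[0,-.09,0],[.2362,.6317,.2303]):
        q=w2px(cal,p); print(n,p,q.round(1)); cv2.circle(im,tuple(int(round(a)) for a in q),1,(0,255,0),-1)
    b=w2px(cal,[0,0,0]).astype(int); g=w2px(cal,[.2362,.6317,.2303]).astype(int)
    crop(im,b[0]-50,b[1]-50,b[0]+50,b[1]+50,4,f"pics/b_{n}.png"); crop(im,max(g[0]-50,0),max(0,g[1]-50),g[0]+50,g[1]+50,4,f"pics/g_{n}.png")
a=[cv2.resize(cv2.imread(f"pics/{k}.png"),(390,290)) for k in("b_side","g_side","b_scene","g_scene")]
cv2.imwrite("pics/chk.png",np.vstack([np.hstack(a[:2]),np.hstack(a[2:])]))
```

```text
side [0, 0, 0] [176.7 260.2]
side [0.09, 0, 0] [204.1 253.7]
side [-0.09, 0, 0] [148.5 267.1]
side [0, 0.09, 0] [174.1 243.6]
side [0, -0.09, 0] [179.7 278.4]
side [0.2362, 0.6317, 0.2303] [207.8 109.2]
scene [0, 0, 0] [375.6 124.8]
scene [0.09, 0, 0] [369.8 140. ]
scene [-0.09, 0, 0] [381.  110.5]
scene [0, 0.09, 0] [397.6 129.5]
scene [0, -0.09, 0] [353.9 120.3]
scene [0.2362, 0.6317, 0.2303] [566.4 161.8]
```

View pics/chk.png

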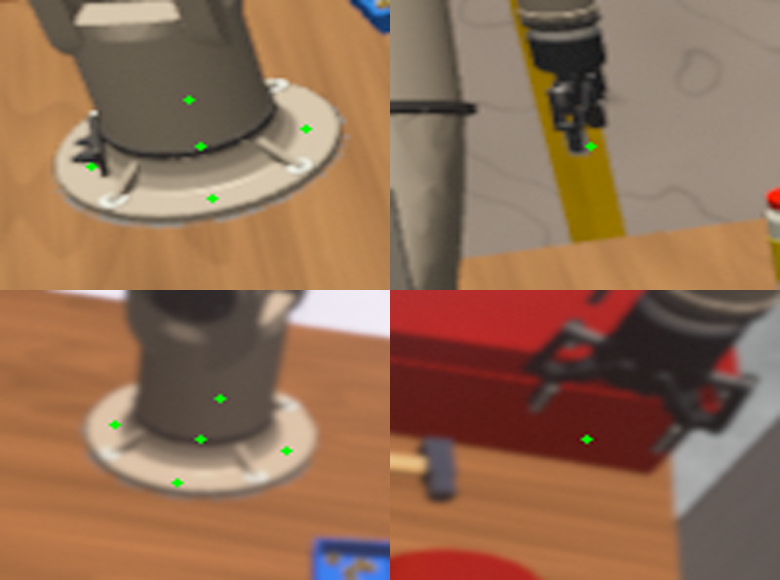

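```bash
cat >> h.py <<'E'
from scipy.spatial.transform import Slerp
def plan(p,Rt=None,n=8,o=None):
    o=o or bot.get_obs(); r0=rot(o); p0=o["eef_pos"]; Rt=Rt or r0
    sl=Slerp([0,1],R.concatenate([r0,Rt])); 
    print("t",round(o["t"],2),"pos",p0.round(4),"euler tool-x yaw",np.degrees(np.arctan2(*r0.as_matrix()[[1,0],0])).round(2),"F",np.round(o["contact_force"],1),"w",round(o["gripper_width"],3))
    for i in range(n):
        a,b=i/n,(i+1)/n
        ra,rb=sl(a),sl(b)
        d=ra.inv().apply((np.asarray(p)-p0)/n)*1000; rv=(ra.inv()*rb).as_rotvec(degrees=True)
        print([float(x) for x in d.round(1)]+[float(x) for x in rv.round(2)])
E
python3 - <<'E'
from h import *
plan([.50,.257,.31],down(90))
E
```

```text
t 0.15 pos [0.2362 0.6318 0.2305] euler tool-x yaw 69.5 F [ 0.2 -0.3 -0.4] w 1.0
[-32.4, 47.3, -9.9, -0.0, 0.01, -2.56]
[-34.4, 45.8, -9.9, -0.0, 0.01, -2.56]
[-36.4, 44.2, -9.9, -0.0, 0.01, -2.56]
[-38.4, 42.5, -9.9, -0.0, 0.01, -2.56]
[-40.2, 40.8, -9.9, -0.0, 0.01, -2.56]
[-42.0, 38.9, -9.9, -0.0, 0.01, -2.56]
[-43.7, 37.0, -9.9, -0.0, 0.01, -2.56]
[-45.3, 35.0, -9.9, -0.0, 0.01, -2.56]
```

Call:
apply_moves(increments=[[-32,47,-15,0,0,-2.6,-1],[-34,46,-15,0,0,-2.6,-1],[-36,44,-10,0,0,-2.6,-1],[-38,43,-10,0,0,-2.6,-1],[-40,41,-10,0,0,-2.6,-1],[-42,39,-10,0,0,-2.6,-1],[-44,37,-10,0,0,-2.6,-1],[-45,35,0,0,0,-2.6,-1]])

```text
t: 1.15
eef_pos: [0.508, 0.2541, 0.3107]
tool_rot: [0.0, 0.697, 0.717, -0.002]
contact_force: [-0.0, 0.8, 0.4]
gripper_width: 1.002
```

Run:
```python
from h import *
plan([.50,.257,.31],down(90),1)
o=bot.get_obs();cal=imaging.get_calibration("wrist"); im=imaging.read_camera("wrist")
import pickle; pickle.dump((cal,im),open("w1.pkl","wb"))
cv2.imwrite("pics/w1.png",im[:,:,::-1])
```

```text
t 1.15 pos [0.508  0.2541 0.3107] euler tool-x yaw 91.6 F [-0.   0.8  0.4] w 1.002
[3.1, -8.0, 0.7, -0.16, 0.17, 1.6]
```

View pics/w1.png

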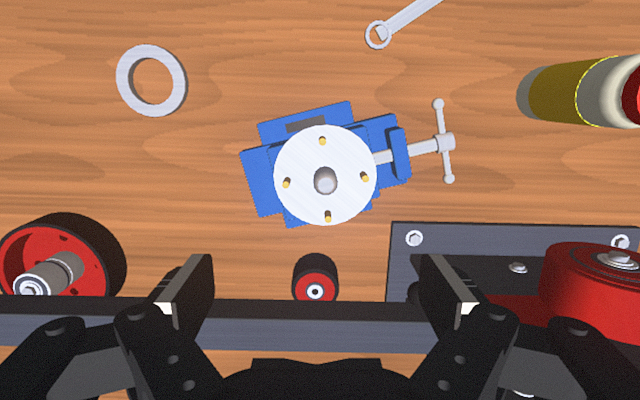

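Run:
```python
from h import *
import pickle; cal,im=pickle.load(open("w1.pkl","rb"))
crop(im,265,115,385,235,5,"pics/w1h.png"); crop(im,0,40,200,320,2.1,"pics/w1w.png")
```

```text
(no output)
```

View pics/w1h.png

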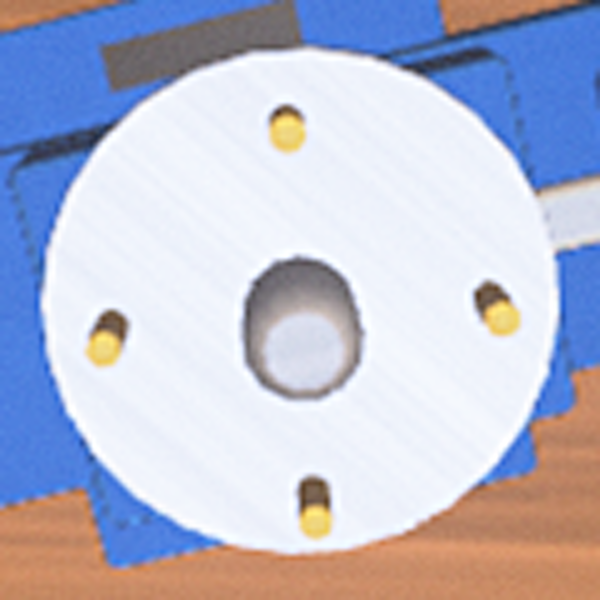

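View pics/w1w.png

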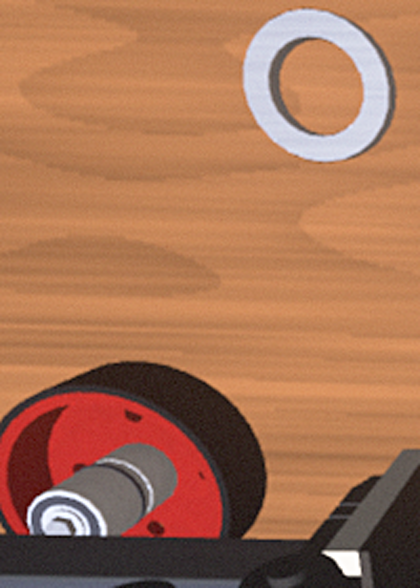

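Run:
```python
from h import *
import pickle; cal,im=pickle.load(open("w1.pkl","rb"))
w=lambda x,y,z:px2w(cal,265+x/5,115+y/5,z)
P=np.array([w(*p,.098) for p in((288,131),(502,316),(316,520),(104,348))])
c=P.mean(0);print("studs",P.round(4),"centre",c.round(4))
for p in P: d=p-c;print("r",np.hypot(*d[:2]).round(4),"ang",np.degrees(np.arctan2(d[1],d[0])).round(1))
print("spigot",w(304,350,.11).round(4),"flange",w(300,299,.074).round(4))
print("spacer",px2w(cal,318/2.1,40+85/2.1,.014).round(4))
print("boss top",px2w(cal,66/2.1,40+525/2.1,.078).round(4))
for p in((134,415),(80,468),(155,528),(203,475)): print("hole",px2w(cal,p[0]/2.1,40+p[1]/2.1,.012).round(4))
print("idler",px2w(cal,315,292,.05).round(4))
```

```text
studs [[0.4822 0.2592 0.098 ]
 [0.5196 0.3055 0.098 ]
 [0.5663 0.2681 0.098 ]
 [0.529  0.2218 0.098 ]] centre [0.5242 0.2636 0.098 ]
r 0.0423 ang -174.0
r 0.0421 ang 96.3
r 0.0423 ang 6.1
r 0.0421 ang -83.6
spigot [0.5251 0.2637 0.11  ] flange [0.5226 0.2636 0.074 ]
spacer [0.4258 0.0521 0.014 ]
boss top [ 0.6768 -0.0919  0.078 ]
hole [ 0.6353 -0.0912  0.012 ]
hole [ 0.675  -0.1342  0.012 ]
hole [ 0.7193 -0.0914  0.012 ]
hole [ 0.6777 -0.0523  0.012 ]
idler [0.6862 0.2567 0.05  ]
```

Run:
```python
from h import *
plan([.47,-.235,.27],down(62))
```

```text
t 1.2 pos [0.5131 0.2448 0.3104] euler tool-x yaw 91.06 F [ 4.  -6.2  1.3] w 1.001
[-59.8, -6.5, 5.5, 0.01, 0.06, 3.63]
[-60.1, -2.7, 5.5, 0.01, 0.06, 3.63]
[-60.2, 1.1, 5.4, 0.01, 0.06, 3.63]
[-60.0, 4.9, 5.4, 0.01, 0.06, 3.63]
[-59.6, 8.7, 5.3, 0.01, 0.06, 3.63]
[-58.9, 12.5, 5.2, 0.01, 0.06, 3.63]
[-58.0, 16.2, 5.2, 0.01, 0.06, 3.63]
[-56.9, 19.8, 5.1, 0.01, 0.06, 3.63]
```

Call:
apply_moves(increments=[[-60,-6,5,0,0,3.6,-1],[-60,-3,5,0,0,3.6,-1],[-60,1,5,0,0,3.6,-1],[-60,5,5,0,0,3.6,-1],[-60,9,5,0,0,3.6,-1],[-59,12,5,0,0,3.6,-1],[-50,14,5,0,0,3.6,-1],[-30,14,5,0,0,3.6,-1]])

```text
t: 2.2
eef_pos: [0.4716, -0.2032, 0.2724]
tool_rot: [0.003, 0.861, 0.509, -0.001]
contact_force: [1.1, 0.4, 1.0]
gripper_width: 1.003
```

```bash
cat >> h.py <<'E'
import pickle
def shot(name):
    o=bot.get_obs();cal=imaging.get_calibration("wrist"); im=imaging.read_camera("wrist")
    pickle.dump((cal,im,o),open(name+".pkl","wb")); cv2.imwrite(f"pics/{name}.png",im[:,:,::-1]); return cal,im,o
E
python3 - <<'E'
from h import *
cal,im,o=shot("w2"); print(o["t"],o["eef_pos"],o["joint_vel"].round(3))
E
```

```text
2.2 [ 0.47162754 -0.2031601   0.27237205] [ 0.368  0.258  0.24  -0.141 -0.194 -0.062  0.182]
```

View pics/w2.png

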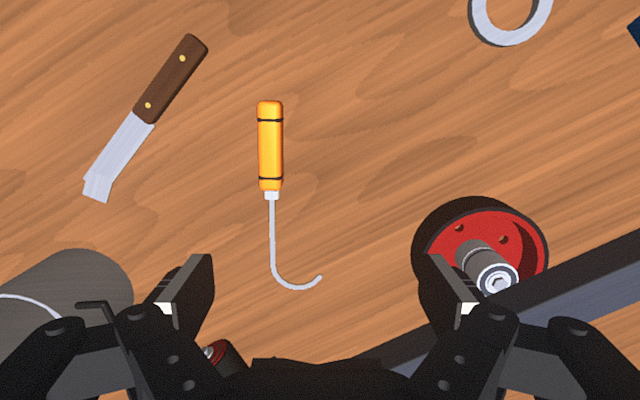

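Run:
```python
from h import *
cal,im,o=pickle.load(open("w2.pkl","rb"))
crop(im,230,90,340,300,2.8,"pics/w2h.png"); crop(im,400,185,560,305,5,"pics/w2w.png")
```

```text
(no output)
```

View pics/w2h.png

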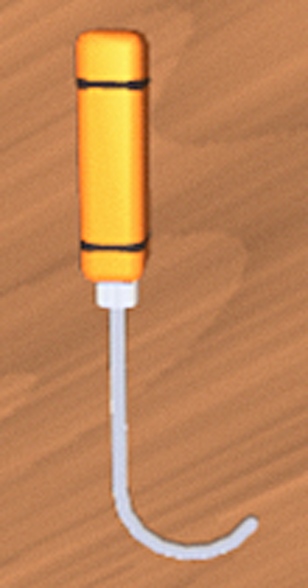

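View pics/w2w.png

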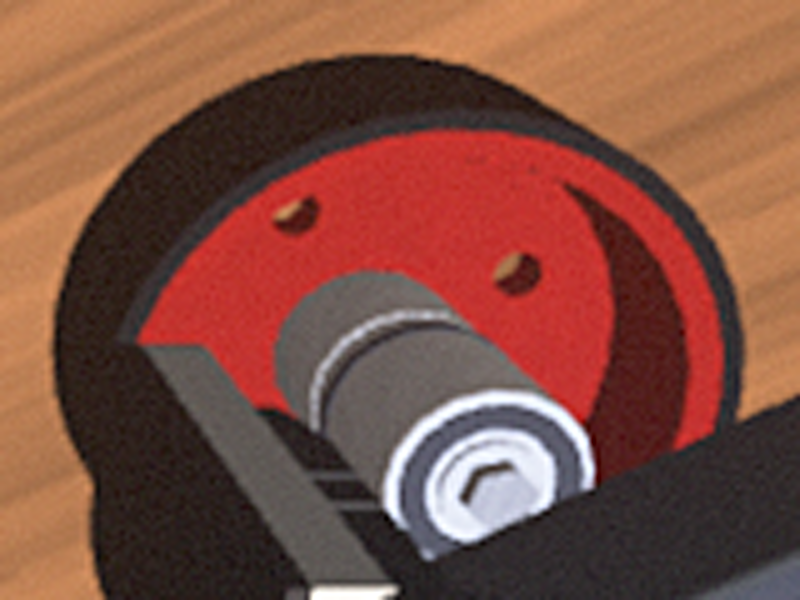

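Run:
```python
from h import *
from scipy.optimize import least_squares
cal,im,o=pickle.load(open("w2.pkl","rb"))
c=lambda x,y:(230+x/2.8,90+y/2.8)
# model pts: (hook xyz) -> px
M=[((0.155-.005+.032*np.cos(np.radians(60)),.032+.032*np.sin(np.radians(60)),.018),c(252,522)),
   ((.050,0,.018),None)]
a=px2w(cal,*c(118,312),.018);b=px2w(cal,*c(120,470),.018)
yaw=np.degrees(np.arctan2(b[1]-a[1],b[0]-a[0])); print("rod",a.round(4),b.round(4),"yaw",yaw)
h=px2w(cal,*c(115,83),.030),px2w(cal,*c(112.5,247),.030),
tip=px2w(cal,*c(252,522),.018); ext=px2w(cal,*c(190,553),.018)
print(tip.round(4),ext.round(4))
u=np.array([np.cos(np.radians(yaw)),np.sin(np.radians(yaw))]);v=np.array([-u[1],u[0]])
# side faces at z about .018: fit using rod line & tip & ext
org=[]
print("from tip",tip[:2]-u*.166-v*.060,"ext",ext[:2]-u*.182-v*.032)
for z in(.036,.030):
  print("handle ends z",z,px2w(cal,*c(113,33),z)[:2]+u*.05,px2w(cal,*c(113,279),z)[:2]-u*.05)
f=lambda x,y,z:px2w(cal,400+x/5,185+y/5,z).round(4)
print("boss top",f(490,480,.078),"holes",f(296,214,.012),f(517,273,.012), "boss foot",f(350,345,.012))
```

```text
rod [ 0.4925 -0.2764  0.018 ] [ 0.5571 -0.3138  0.018 ] yaw -30.119621160046187
[ 0.6086 -0.2741  0.018 ] [ 0.6091 -0.307   0.018 ]
from tip [ 0.43494781 -0.24273882] ext [ 0.43557661 -0.2433954 ]
handle ends z 0.036 [ 0.43634198 -0.24168181] [ 0.43248206 -0.2409502 ]
handle ends z 0.03 [ 0.43608902 -0.24245393] [ 0.43353624 -0.24250449]
boss top [ 0.6761 -0.0904  0.078 ] holes [ 0.6348 -0.0914  0.012 ] [ 0.6761 -0.0489  0.012 ] boss foot [ 0.6747 -0.0929  0.012 ]
```

Run:
```python
from h import *
plan([.4612,-.2578,.007],down(59.9),8)
```

```text
t 2.25 pos [ 0.4708 -0.2073  0.272 ] euler tool-x yaw 60.86 F [ 0.2 -2.6  0.9] w 1.0
[-5.8, 1.9, 33.2, 0.04, 0.06, 0.12]
[-5.9, 1.9, 33.2, 0.04, 0.06, 0.12]
[-5.9, 1.9, 33.2, 0.04, 0.06, 0.12]
[-5.9, 2.0, 33.2, 0.04, 0.06, 0.12]
[-5.9, 2.0, 33.2, 0.04, 0.06, 0.12]
[-6.0, 2.0, 33.1, 0.04, 0.06, 0.12]
[-6.0, 2.1, 33.1, 0.04, 0.06, 0.12]
[-6.0, 2.1, 33.1, 0.04, 0.06, 0.12]
```

Call:
apply_moves(increments=[[-12,4,20,0,0,0.5,-1],[-12,4,30,0,0,0.5,-1],[-12,4,35,0,0,0,-1],[-11,4,35,0,0,0,-1],[0,0,35,0,0,0,-1],[0,0,20,0,0,0,-1],[0,0,10,0,0,0,-1],[0,0,0,0,0,0,-1]])

```text
t: 3.25
eef_pos: [0.462, -0.2575, 0.0815]
tool_rot: [0.004, 0.867, 0.498, -0.002]
contact_force: [0.3, 0.1, 0.1]
gripper_width: 0.998
```

Run:
```python
from h import *
plan([.4612,-.2578,.007],down(59.9),4)
```

```text
t 3.25 pos [ 0.462  -0.2575  0.0815] euler tool-x yaw 59.78 F [0.3 0.1 0.1] w 0.998
[-0.0, -0.2, 18.6, 0.06, 0.1, -0.03]
[-0.1, -0.2, 18.6, 0.06, 0.1, -0.03]
[-0.1, -0.2, 18.6, 0.06, 0.1, -0.03]
[-0.1, -0.2, 18.6, 0.06, 0.1, -0.03]
```

Call:
apply_moves(increments=[[0,0,25,0.2,0.4,0,-1],[0,0,25,0,0,0,-1],[0,-1,18,0,0,0,-1],[0,0,5,0,0,0,-1],[0,0,0,0,0,0,1],[0,0,0,0,0,0,1],[0,0,0,0,0,0,1],[0,0,0,0,0,0,1]], grip_force=60)

```text
t: 4.25
eef_pos: [0.467, -0.2586, 0.0125]
tool_rot: [0.005, 0.867, 0.499, 0.004]
contact_force: [-0.5, -0.1, -1.4]
gripper_width: 0.296
```

Run:
```python
from h import *
plan([.4612,-.2578,.007],down(59.9),1); shot("w3")
```

```text
t 4.25 pos [ 0.467  -0.2586  0.0125] euler tool-x yaw 59.86 F [-0.5 -0.1 -1.4] w 0.296
[-2.2, -5.5, 5.5, 0.71, -0.15, -0.04]
```

View pics/w3.png

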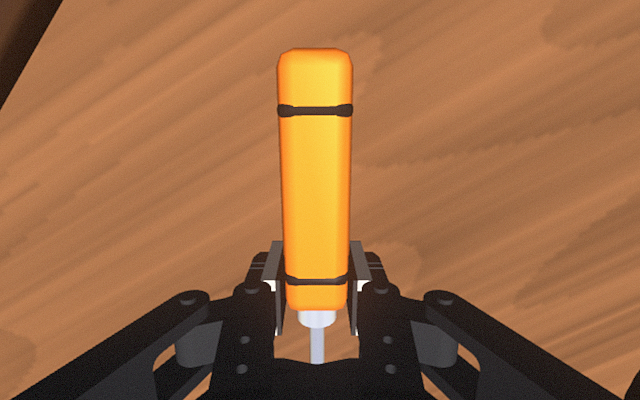

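Run:
```python
from h import *
plan([.455,-.195,.0605],down(90),7)
```

```text
t 4.3 pos [ 0.4669 -0.2584  0.0124] euler tool-x yaw 59.87 F [-0.8  0.8  5.4] w 0.292
[7.0, -5.9, -6.9, 0.1, 0.0, -4.3]
[7.4, -5.4, -6.9, 0.1, 0.0, -4.3]
[7.8, -4.8, -6.9, 0.1, 0.0, -4.3]
[8.2, -4.3, -6.9, 0.1, 0.0, -4.3]
[8.5, -3.6, -6.9, 0.1, 0.0, -4.3]
[8.7, -3.0, -6.9, 0.1, 0.0, -4.3]
[8.9, -2.4, -6.9, 0.1, 0.0, -4.3]
```

Call:
apply_moves(increments=[[0,0,-25,0.7,0,0,1],[7,-5,-25,0,0,-4.3,1],[8,-5,-2,0,0,-4.3,1],[8,-5,0,0,0,-4.3,1],[8,-4,0,0,0,-4.3,1],[8,-4,0,0,0,-4.3,1],[9,-3,0,0,0,-4.3,1],[9,-2,0,0,0,-4.3,1]])

```text
t: 5.3
eef_pos: [0.453, -0.1922, 0.0647]
tool_rot: [-0.003, 0.702, 0.713, 0.0]
contact_force: [0.2, -0.3, -1.8]
gripper_width: 0.29
```

Run:
```python
from h import *
plan([.582,-.194,.0605],down(90),6)
```

```text
t 5.3 pos [ 0.453  -0.1922  0.0647] euler tool-x yaw 90.89 F [ 0.2 -0.3 -1.8] w 0.29
[-0.6, 21.5, 0.6, -0.04, -0.04, 0.15]
[-0.6, 21.5, 0.6, -0.04, -0.04, 0.15]
[-0.5, 21.5, 0.6, -0.04, -0.04, 0.15]
[-0.5, 21.5, 0.7, -0.04, -0.04, 0.15]
[-0.4, 21.5, 0.7, -0.04, -0.04, 0.15]
[-0.4, 21.5, 0.7, -0.04, -0.04, 0.15]
```

Run:
```python
from h import *
a=imaging.read_camera("side"); b=imaging.read_camera("scene")
crop(a,290,180,450,290,4,"pics/s3.png"); crop(b,220,160,380,285,4,"pics/c3.png")
```

```text
(no output)
```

View pics/s3.png

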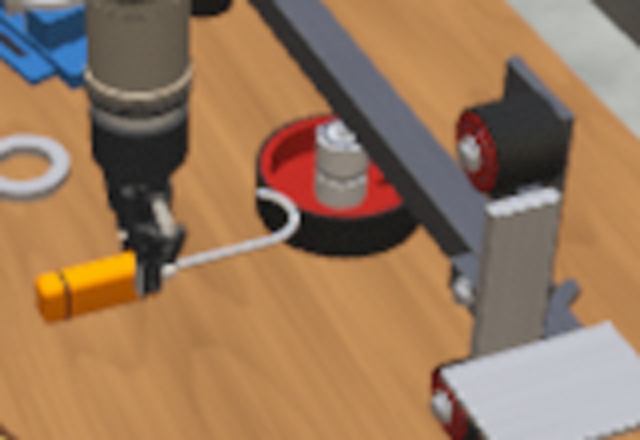

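View pics/c3.png

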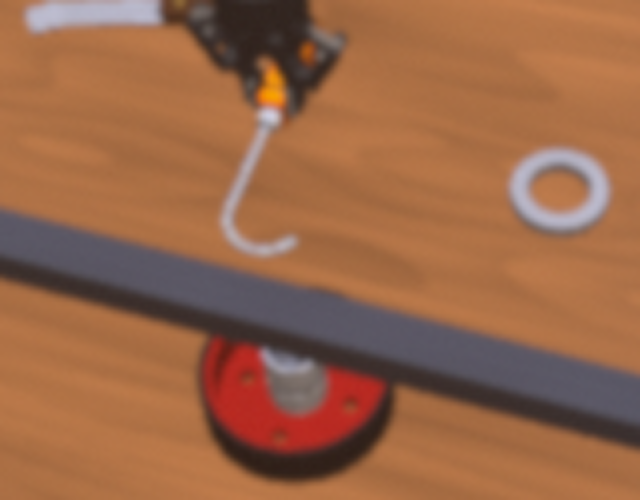

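Run:
```python
from h import *
C=imaging.get_calibration("scene");o=bot.get_obs();print(o["eef_pos"],o["t"])
r=rot()
def hk(p): return o["eef_pos"]+r.apply([p[1],p[0]-.0355,-(p[2]-.0125)])
for n,p,m in(("tip",(.166,.060,.018),(293,240)),("ext",(.182,.032,.018),(263,251)),("neck",(.065,0,.018),(268,125)),("bend",(.15,0,.018),(226,212))):
    w=hk(p); q=w2px(C,w); print(n,w.round(4),((q-[220,160])*4).round(1),m, px2w(C,220+m[0]/4,160+m[1]/4,w[2]).round(4))
```

```text
[ 0.45294122 -0.19145957  0.06466671] 5.4
tip [ 0.5826 -0.1295  0.0699] [286.7 242.7] (293, 240) [ 0.5786 -0.1257  0.0699]
ext [ 0.599  -0.1573  0.0697] [246.3 250.5] (263, 251) [ 0.5955 -0.1446  0.0697]
neck [ 0.4825 -0.191   0.07  ] [260.6 130.1] (268, 125) [ 0.4756 -0.1872  0.07  ]
bend [ 0.5675 -0.1898  0.0697] [223.2 209.7] (226, 212) [ 0.5689 -0.1868  0.0697]
```

Call:
apply_moves(increments=[[-6,10,2,0,0,0.5,1],[-2,20,1,0,0,0.4,1],[-1,20,0,0,0,0,1],[0,22,0,0,0,0,1],[0,22,0,0,0,0,1],[0,20,0,0,0,0,1],[0,12,0,0,0,0,1],[0,3,0,0,0,0,1]])

```text
t: 6.4
eef_pos: [0.5895, -0.208, 0.059]
tool_rot: [-0.002, 0.713, 0.701, -0.001]
contact_force: [-0.3, -0.4, -3.0]
gripper_width: 0.296
```

Run:
```python
from h import *
plan([.582,-.1265,.0605],down(90),4)
a=imaging.read_camera("side"); b=imaging.read_camera("scene")
crop(a,290,150,450,260,4,"pics/s4.png"); crop(b,220,160,380,285,4,"pics/c4.png")
```

```text
t 6.4 pos [ 0.5895 -0.208   0.059 ] euler tool-x yaw 89.0 F [-0.3 -0.4 -3. ] w 0.296
[20.3, -2.2, -0.3, -0.06, -0.02, -0.25]
[20.3, -2.1, -0.4, -0.06, -0.02, -0.25]
[20.4, -2.0, -0.4, -0.06, -0.02, -0.25]
[20.4, -2.0, -0.4, -0.06, -0.02, -0.25]
```

View pics/s4.png

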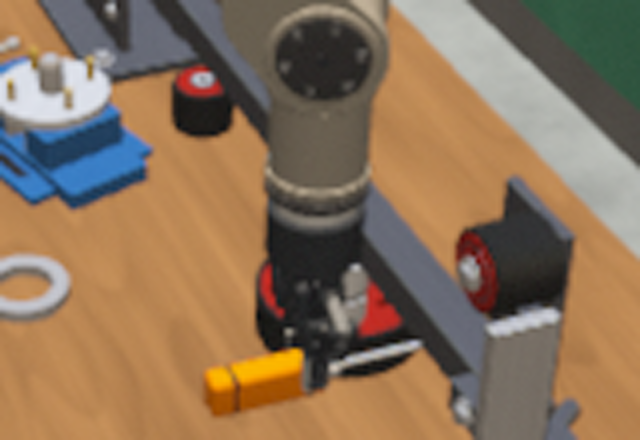

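View pics/c4.png

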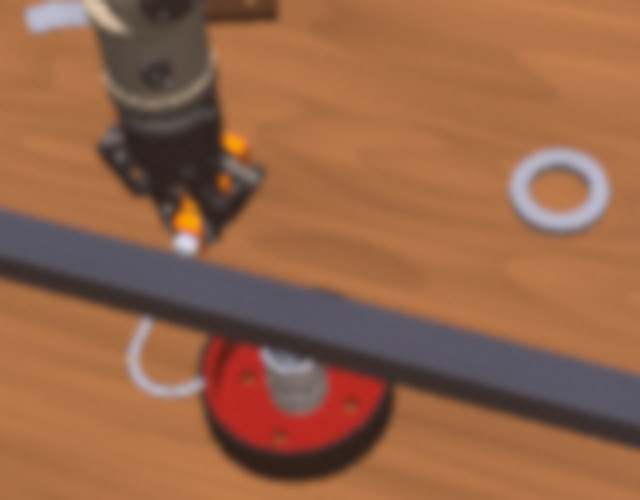

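Call:
apply_moves(increments=[[8,-3,-3,0,0,-0.5,1],[14,-3,0,0,0,-0.4,1],[15,0,0,0,0,0,1],[14,0,0,0,0,0,1],[12,0,0,0,0,0,1],[8,0,0,0,0,0,1],[3,0,0,0,0,0,1],[0,0,0,0,0,0,1]])

```text
t: 7.5
eef_pos: [0.5807, -0.127, 0.0626]
tool_rot: [-0.003, 0.707, 0.707, -0.001]
contact_force: [0.1, -0.8, -2.4]
gripper_width: 0.291
```

Run:
```python
from h import *
plan([.557,-.1265,.0605],down(90),4)
b=imaging.read_camera("scene")
crop(b,220,160,380,285,4,"pics/c5.png")
```

```text
t 7.5 pos [ 0.5807 -0.127   0.0626] euler tool-x yaw 90.03 F [ 0.1 -0.8 -2.4] w 0.291
[0.1, -5.9, 0.6, -0.08, -0.04, 0.01]
[0.1, -5.9, 0.6, -0.08, -0.04, 0.01]
[0.1, -5.9, 0.6, -0.08, -0.04, 0.01]
[0.1, -5.9, 0.5, -0.08, -0.04, 0.01]
```

View pics/c5.png

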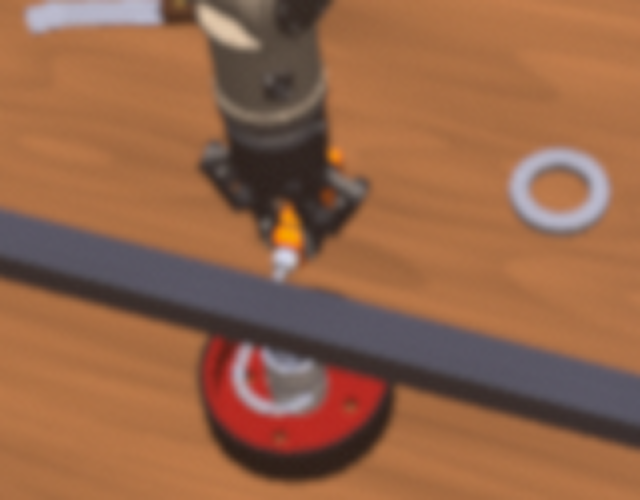

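Call:
apply_moves(increments=[[0,-5,0,0,0,0,1],[0,-7,0,0,0,0,1],[0,-8,0,0,0,0,1],[0,-9,0,0,0,0,1],[0,-10,0,0,0,0,1],[0,-10,0,0,0,0,1],[0,-10,0,0,0,0,1],[0,-10,0,0,0,0,1]])

```text
t: 8.55
eef_pos: [0.5085, -0.1288, 0.0635]
tool_rot: [-0.001, 0.708, 0.706, -0.0]
contact_force: [1.9, 0.8, -4.1]
gripper_width: 0.29
```

Run:
```python
from h import *
plan([.4457,-.1265,.0605],down(90),4)
b=imaging.read_camera("scene")
crop(b,220,160,380,285,4,"pics/c6.png")
```

```text
t 8.55 pos [ 0.5085 -0.1288  0.0635] euler tool-x yaw 89.87 F [ 1.9  0.8 -4.1] w 0.29
[0.5, -15.7, 0.8, -0.03, -0.03, -0.03]
[0.5, -15.7, 0.8, -0.03, -0.03, -0.03]
[0.6, -15.7, 0.8, -0.03, -0.03, -0.03]
[0.6, -15.7, 0.8, -0.03, -0.03, -0.03]
```

View pics/c6.png

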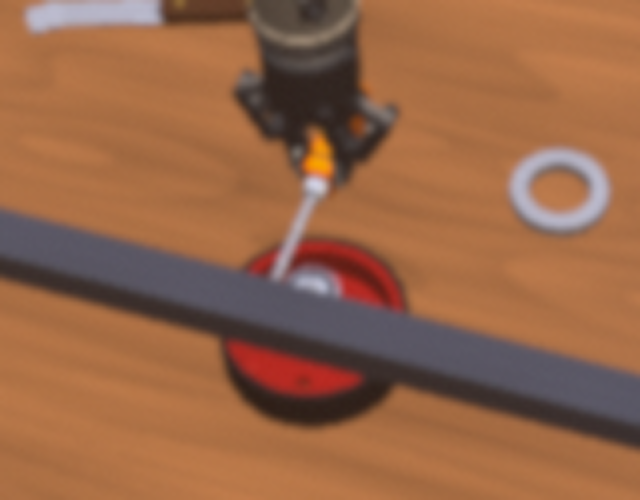

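Dragging works; continue.

Call:
apply_moves(increments=[[0,-10,0,0,0,0,1],[0,-10,0,0,0,0,1],[0,-10,0,0,0,0,1],[0,-10,0,0,0,0,1],[0,-9,0,0,0,0,1],[0,-5,0,0,0,0,1],[0,-2,0,0,0,0,1],[0,0,0,0,0,0,1]])

```text
t: 9.6
eef_pos: [0.4474, -0.129, 0.064]
tool_rot: [-0.001, 0.708, 0.706, -0.0]
contact_force: [2.1, 0.6, -3.7]
gripper_width: 0.289
```

Run:
```python
from h import *
plan([.4457,-.1265,.0605],down(90),4)
b=imaging.read_camera("scene");a=imaging.read_camera("side")
crop(b,220,160,380,285,4,"pics/c7.png");crop(a,290,150,450,260,4,"pics/s7.png")
```

```text
t 9.6 pos [ 0.4474 -0.129   0.064 ] euler tool-x yaw 89.81 F [ 2.1  0.6 -3.7] w 0.289
[0.6, -0.4, 0.9, -0.03, -0.03, -0.05]
[0.6, -0.4, 0.9, -0.03, -0.03, -0.05]
[0.6, -0.4, 0.9, -0.03, -0.03, -0.05]
[0.6, -0.4, 0.9, -0.03, -0.03, -0.05]
```

View pics/c7.png

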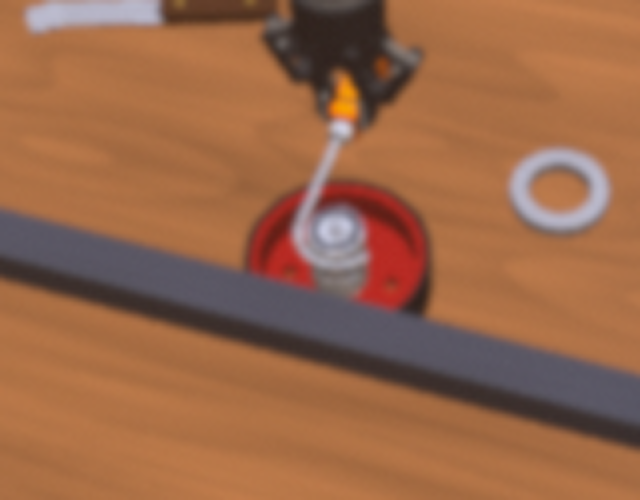

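View pics/s7.png

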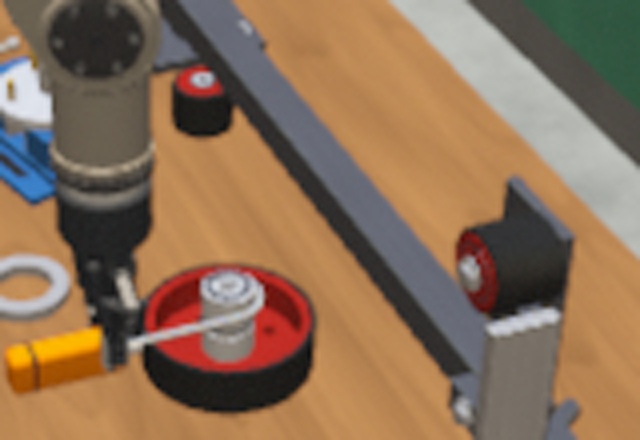

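Run:
```python
from h import *
C=imaging.get_calibration("scene");S=imaging.get_calibration("side")
print(px2w(C,220+335/4,160+230/4,.078),px2w(S,290+232/4,150+285/4,.078))
for z,x,y in((.145,0,210),(.145,640,375),(.145,0,262),(.145,640,418),(.105,0,285),(.105,640,443)):
    print(z,px2w(C,220+x/4,160+y/4,z).round(4))
```

```text
[ 0.56483933 -0.09491331  0.078     ] [ 0.56975561 -0.10398209  0.078     ]
0.145 [ 0.6663 -0.3204  0.145 ]
0.145 [0.6615 0.1707 0.145 ]
0.145 [ 0.709 -0.299  0.145]
0.145 [0.6946 0.1789 0.145 ]
0.105 [ 0.7057 -0.3101  0.105 ]
0.105 [0.6912 0.1814 0.105 ]
```

Call:
apply_moves(increments=[[0,5,0,0,0,0,1],[0,0,-10,0,0,0,1],[0,0,-20,0,0,0,1],[0,0,-20,0,0,0,1],[-5,0,-5,0,0,0,1],[-30,5,0,0,0,0,1],[-45,6,0,0,0,0,1],[-40,6,0,0,0,0,1]])

```text
t: 10.7
eef_pos: [0.4687, -0.249, 0.1205]
tool_rot: [-0.004, 0.705, 0.709, -0.001]
contact_force: [0.2, 0.5, -1.8]
gripper_width: 0.291
```

Run:
```python
from h import *
plan([.475,-.285,.0125],down(90),5)
```

```text
t 10.7 pos [ 0.4687 -0.249   0.1205] euler tool-x yaw 90.29 F [ 0.2  0.5 -1.8] w 0.291
[-7.3, 1.4, 21.6, -0.08, -0.05, 0.06]
[-7.3, 1.4, 21.6, -0.08, -0.05, 0.06]
[-7.3, 1.3, 21.6, -0.08, -0.05, 0.06]
[-7.2, 1.3, 21.6, -0.08, -0.05, 0.06]
[-7.2, 1.3, 21.6, -0.08, -0.05, 0.06]
```

Call:
apply_moves(increments=[[-10,1,10,0,0,0,1],[-5,1,20,-0.2,-0.2,0,1],[0,0,25,0,0,0,1],[0,0,22,0,0,0,1],[0,0,13,0,0,0,1],[0,0,8,0,0,0,1],[0,0,4,0,0,0,1],[0,0,1,0,0,0,1]])

```text
t: 11.7
eef_pos: [0.4679, -0.2659, 0.0125]
tool_rot: [-0.004, 0.707, 0.708, -0.002]
contact_force: [-4.6, 3.1, 15.6]
gripper_width: 0.292
```

Run:
```python
from h import *
plan([.475,-.28,.0125],down(90),5)
a=imaging.read_camera("side")
crop(a,270,180,430,300,4,"pics/s8.png")
```

```text
t 11.7 pos [ 0.4679 -0.2659  0.0125] euler tool-x yaw 90.08 F [-4.6  3.1 15.6] w 0.292
[-2.8, 1.4, -0.0, -0.09, -0.03, 0.02]
[-2.8, 1.4, -0.0, -0.09, -0.03, 0.02]
[-2.8, 1.4, -0.0, -0.09, -0.03, 0.02]
[-2.8, 1.4, -0.0, -0.09, -0.03, 0.02]
[-2.8, 1.4, 0.0, -0.09, -0.03, 0.02]
```

View pics/s8.png

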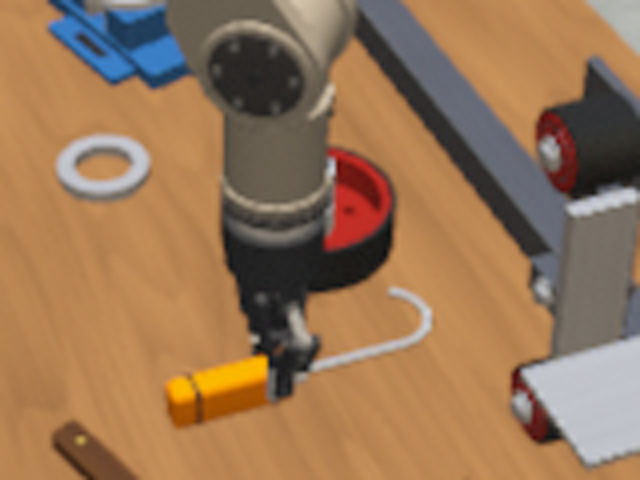

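Call:
apply_moves(increments=[[0,0,-0.5,0,0,0,-1],[0,0,0,0,0,0,-1],[0,0,0,0,0,0,-1],[0,0,-10,0,0,0,-1],[0,0,-35,0,0,0,-1],[0,0,-50,0,0,0,-1],[15,5,-50,0,0,0,-1],[50,15,-50,0,0,0,-1]])

```text
t: 12.75
eef_pos: [0.4858, -0.2108, 0.2076]
tool_rot: [-0.003, 0.709, 0.705, -0.003]
contact_force: [1.5, 1.3, 0.5]
gripper_width: 1.002
```

Call:
apply_moves(increments=[[50,15,-15,0,0,0,-1],[40,10,-5,0,0,0,-1],[10,5,0,0,0,0,-1],[0,0,0,0,0,0,-1],[0,0,0,0,0,0,-1],[0,0,0,0,0,0,-1],[0,0,0,0,0,0,-1],[0,0,0,0,0,0,-1]])

```text
t: 13.75
eef_pos: [0.5181, -0.1111, 0.2342]
tool_rot: [0.0, 0.711, 0.703, 0.0]
contact_force: [0.1, -0.4, -1.1]
gripper_width: 0.993
```

Run:
```python
from h import *
c,im,o=shot("w4"); print(o["eef_pos"],o["joint_vel"].round(3)[:4])
crop(im,200,60,460,260,3,"pics/w4w.png")
```

```text
[ 0.51812761 -0.11109771  0.23419172] [ 0.005  0.002  0.002 -0.   ]
```

View pics/w4.png

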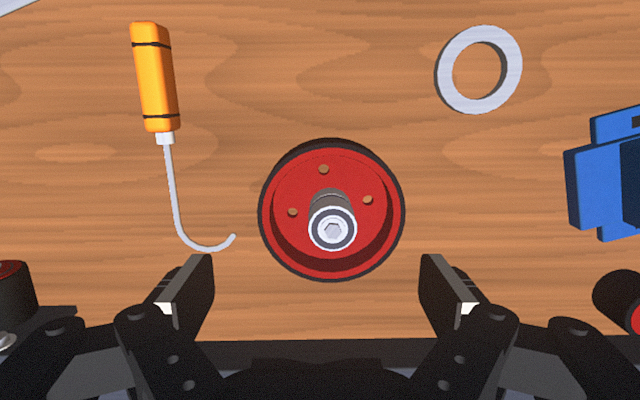

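View pics/w4w.png

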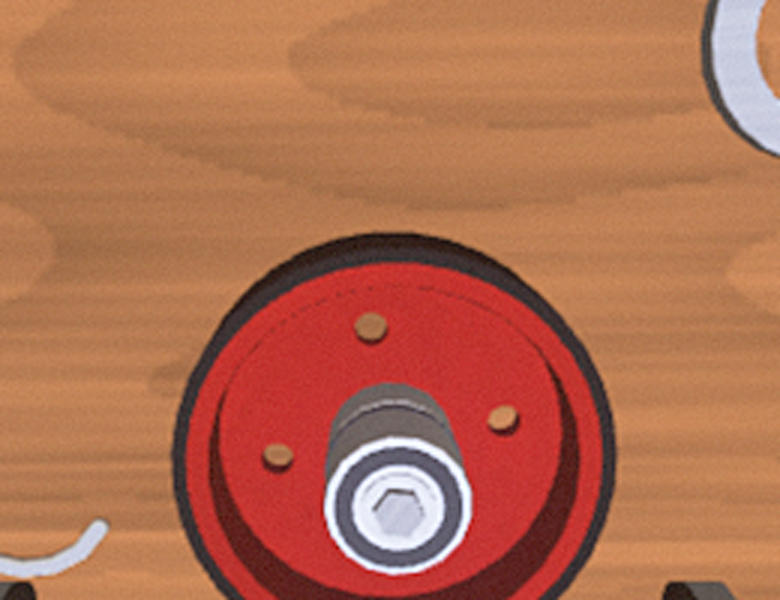

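Run:
```python
from h import *
c,im,o=pickle.load(open("w4.pkl","rb"))
f=lambda x,y,z:px2w(c,200+x/3,60+y/3,z)
H=[f(371,326,.012),f(503,418,.012),f(277,456,.012)]
b=f(398,505,.078); print("boss",b.round(4),[h.round(4) for h in H])
# opposite holes 2,3 => centre; 
cen=(H[1]+H[2])/2; print("centre",cen.round(4))
for h in H: d=h-cen; print(np.hypot(*d[:2]).round(4),np.degrees(np.arctan2(d[1],d[0])).round(1))
plan([b[0],b[1],.05],down(90),8)
```

```text
boss [ 0.5661 -0.0964  0.078 ] [array([ 0.5237, -0.1033,  0.012 ]), array([ 0.5586, -0.055 ,  0.012 ]), array([ 0.5725, -0.1383,  0.012 ])]
centre [ 0.5655 -0.0967  0.012 ]
0.0423 -171.0
0.0422 99.5
0.0422 -80.5
t 13.8 pos [ 0.5181 -0.1111  0.2342] euler tool-x yaw 89.41 F [-0.9 -1.6 -0.2] w 1.001
[1.9, 6.0, 23.0, 0.0, 0.0, -0.07]
[1.9, 6.0, 23.0, 0.0, 0.0, -0.07]
[1.9, 6.0, 23.0, 0.0, 0.0, -0.07]
[1.9, 6.0, 23.0, 0.0, 0.0, -0.07]
[1.9, 6.0, 23.0, 0.0, 0.0, -0.07]
[1.9, 6.0, 23.0, 0.0, 0.0, -0.07]
[1.8, 6.0, 23.0, 0.0, 0.0, -0.07]
[1.8, 6.0, 23.0, 0.0, 0.0, -0.07]
```

Call:
apply_moves(increments=[[3,10,20,0,0,0,-1],[4,12,30,0,0,0,-1],[4,12,30,0,0,0,-1],[3,10,25,0,0,0,-1],[1,3,15,0,0,0,-1],[0,0,5,0,0,0,-1],[0,0,0,0,0,0,-1],[0,0,0,0,0,0,-1]])

```text
t: 14.8
eef_pos: [0.5681, -0.0976, 0.1078]
tool_rot: [0.002, 0.711, 0.703, 0.002]
contact_force: [-0.5, 0.7, -0.1]
gripper_width: 1.0
```

Run:
```python
from h import *
plan([.5658,-.0966,.038],down(89.5),4)
```

```text
t 14.8 pos [ 0.5681 -0.0976  0.1078] euler tool-x yaw 89.32 F [-0.5  0.7 -0.1] w 1.0
[0.3, -0.7, 17.5, 0.07, 0.01, -0.05]
[0.3, -0.6, 17.5, 0.07, 0.01, -0.05]
[0.3, -0.6, 17.5, 0.07, 0.01, -0.05]
[0.2, -0.6, 17.5, 0.07, 0.01, -0.05]
```

Call:
apply_moves(increments=[[1,-2,15,0.3,0,0,-1],[0,-1,18,0,0,0,-1],[0,0,18,0,0,0,-1],[0,0,12,0,0,0,-1],[0,0,4,0,0,0,-1],[0,0,1,0,0,0,-1],[0,0,0,0,0,0,-1],[0,0,0,0,0,0,-1]])

```text
t: 15.8
eef_pos: [0.5653, -0.0968, 0.0358]
tool_rot: [0.0, 0.711, 0.703, 0.0]
contact_force: [0.9, 0.0, 0.7]
gripper_width: 1.001
```

Run:
```python
from h import *
plan([.5658,-.0966,.038],down(89.5),1)
```

```text
t 15.8 pos [ 0.5653 -0.0968  0.0358] euler tool-x yaw 89.3 F [0.9 0.  0.7] w 1.001
[0.2, 0.5, -2.2, 0.03, 0.02, -0.2]
```

Well placed. Close and lift a little.

Call:
apply_moves(increments=[[0,0,-1,0,0,0,1],[0,0,0,0,0,0,1],[0,0,0,0,0,0,1],[0,0,0,0,0,0,1],[0,0,0,0,0,0,1],[0,0,0,0,0,0,1],[0,0,0,0,0,0,1],[0,0,0,0,0,0,1]], grip_force=80)

```text
t: 16.8
eef_pos: [0.5661, -0.0967, 0.038]
tool_rot: [0.001, 0.711, 0.703, 0.001]
contact_force: [-1.0, -0.1, 0.8]
gripper_width: 0.519
```

Run:
```python
from h import *
plan([.5242,.2636,.20],down(86.2),16)
```

```text
t 16.8 pos [ 0.5661 -0.0967  0.038 ] euler tool-x yaw 89.3 F [-1.  -0.1  0.8] w 0.519
[22.5, -2.9, -10.1, 0.01, 0.0, 0.19]
[22.5, -2.9, -10.1, 0.01, 0.0, 0.19]
[22.5, -3.0, -10.1, 0.01, 0.0, 0.19]
[22.5, -3.1, -10.1, 0.01, 0.0, 0.19]
[22.4, -3.2, -10.1, 0.01, 0.0, 0.19]
[22.4, -3.3, -10.1, 0.01, 0.0, 0.19]
[22.4, -3.3, -10.1, 0.01, 0.0, 0.19]
[22.4, -3.4, -10.1, 0.01, 0.0, 0.19]
[22.4, -3.5, -10.1, 0.01, 0.0, 0.19]
[22.4, -3.6, -10.1, 0.01, 0.0, 0.19]
[22.4, -3.6, -10.1, 0.01, 0.0, 0.19]
[22.4, -3.7, -10.1, 0.01, 0.0, 0.19]
[22.4, -3.8, -10.1, 0.01, 0.0, 0.19]
[22.3, -3.9, -10.1, 0.01, 0.0, 0.19]
[22.3, -4.0, -10.1, 0.01, 0.0, 0.19]
[22.3, -4.0, -10.1, 0.01, 0.0, 0.19]
```

Call:
apply_moves(increments=[[0,0,-5,0,0,0,1],[0,-5,-20,0,0,0,1],[5,-10,-30,0,0,0.5,1],[15,-10,-35,0,0,0.5,1],[30,-8,-35,0,0,0.5,1],[40,-4,-20,0,0,0.5,1],[50,-3,-8,0,0,0.5,1],[50,-3,0,0,0,0.5,1]])

```text
t: 17.8
eef_pos: [0.5252, 0.0926, 0.2002]
tool_rot: [-0.0, 0.735, 0.679, -0.0]
contact_force: [0.6, 0.3, -6.0]
gripper_width: 0.522
```

Run:
```python
from h import *
plan([.5242,.2636,.20],down(86.2),6)
```

```text
t 17.8 pos [0.5252 0.0926 0.2002] euler tool-x yaw 85.47 F [ 0.6  0.3 -6. ] w 0.522
[28.4, -2.4, 0.0, -0.01, -0.0, -0.12]
[28.4, -2.4, 0.0, -0.01, -0.0, -0.12]
[28.4, -2.3, 0.0, -0.01, -0.0, -0.12]
[28.4, -2.2, 0.0, -0.01, -0.0, -0.12]
[28.4, -2.2, 0.0, -0.01, -0.0, -0.12]
[28.4, -2.1, 0.0, -0.01, -0.0, -0.12]
```

Call:
apply_moves(increments=[[40,-3,0,0,0,0,1],[40,-3,0,0,0,0,1],[35,-3,0,0,0,0,1],[25,-2,0,0,0,0,1],[12,-2,0,0,0,0,1],[5,-1,0,0,0,0,1],[0,0,0,0,0,0,1],[0,0,0,0,0,0,1]])

```text
t: 18.8
eef_pos: [0.5182, 0.2539, 0.2051]
tool_rot: [-0.001, 0.734, 0.679, -0.001]
contact_force: [-1.0, 0.4, -5.4]
gripper_width: 0.524
```

Run:
```python
from h import *
plan([.5242,.2636,.16],down(86.2),4)
c,im,o=shot("w5")
crop(im,180,120,460,320,2.8,"pics/w5w.png")
```

```text
t 18.8 pos [0.5182 0.2539 0.2051] euler tool-x yaw 85.57 F [-1.   0.4 -5.4] w 0.524
[2.5, 1.3, 11.3, -0.03, 0.01, -0.16]
[2.5, 1.3, 11.3, -0.03, 0.01, -0.16]
[2.5, 1.3, 11.3, -0.03, 0.01, -0.16]
[2.5, 1.3, 11.3, -0.03, 0.01, -0.16]
```

View pics/w5.png

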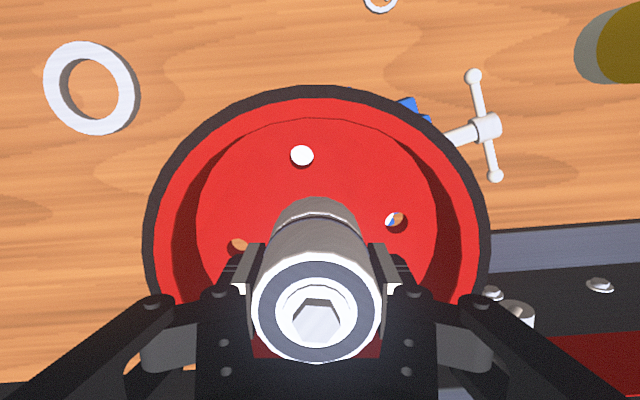

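View pics/w5w.png

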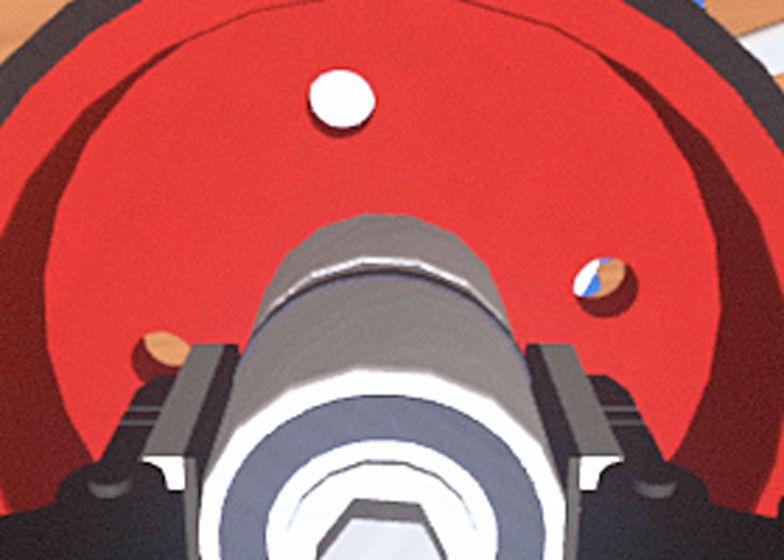

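Run:
```python
from h import *
c,im,o=pickle.load(open("w5.pkl","rb"))
tz=o["eef_pos"][2]
f=lambda x,y,z:px2w(c,180+x/2.8,120+y/2.8,z)
z=tz-.038+.012
H=[f(342,102,z),f(606,287,z),f(166,360,z)]
b=f(382,552,tz-.038+.078)
cen=(H[1]+H[2])/2
print("tcp",o["eef_pos"],"boss",b.round(4),"cen",cen.round(4),[h.round(4) for h in H])
for h in H: d=h-o["eef_pos"]; print(np.hypot(*d[:2]).round(4),np.degrees(np.arctan2(d[1],d[0])).round(1))
for h in H: d=h-cen; print(np.hypot(*d[:2]).round(4),np.degrees(np.arctan2(d[1],d[0])).round(1))
```

```text
tcp [0.51824307 0.25392573 0.20512902] boss [0.5209 0.2539 0.2451] cen [0.5184 0.2544 0.1791] [array([0.4759, 0.2503, 0.1791]), array([0.5141, 0.2961, 0.1791]), array([0.5226, 0.2126, 0.1791])]
0.0425 -175.1
0.0424 95.6
0.0415 -84.0
0.0426 -174.5
0.0419 95.8
0.0419 -84.2
```

Call:
apply_moves(increments=[[3,2,10,0,0,-0.3,1],[3,2,15,0,0,-0.3,1],[3,2,10,0,0,0,1],[1,1,5,0,0,0,1],[0,0,2,0,0,0,1],[0,0,0,0,0,0,1],[0,0,0,0,0,0,1],[0,0,0,0,0,0,1]])

```text
t: 19.85
eef_pos: [0.5267, 0.2626, 0.1596]
tool_rot: [-0.0, 0.731, 0.683, -0.002]
contact_force: [-0.0, -0.0, -5.4]
gripper_width: 0.526
```

Run:
```python
from h import *
plan([.5242,.2633,.152],down(86.2),1)
```

```text
t 19.85 pos [0.5267 0.2626 0.1596] euler tool-x yaw 86.11 F [-0.  -0.  -5.4] w 0.526
[0.5, -2.5, 7.6, -0.16, 0.1, -0.09]
```

Call:
apply_moves(increments=[[0.5,-2,2,-0.2,0.1,0,1],[0,-1,2,0,0,0,1],[0,0,2,0,0,0,1],[0,0,2,0,0,0,1],[0,0,0,0,0,0,1],[0,0,0,0,0,0,1],[0,0,0,0,0,0,1],[0,0,0,0,0,0,1]])

```text
t: 20.85
eef_pos: [0.5237, 0.2635, 0.1514]
tool_rot: [0.0, 0.731, 0.683, 0.001]
contact_force: [-0.4, 0.5, -5.9]
gripper_width: 0.516
```

Run:
```python
from h import *
plan([.5242,.2633,.140],down(86.2),1)
```

```text
t 20.85 pos [0.5237 0.2635 0.1514] euler tool-x yaw 86.1 F [-0.4  0.5 -5.9] w 0.516
[-0.1, 0.5, 11.4, 0.09, -0.04, -0.1]
```

Centred over the spigot. Descend onto it.

Call:
apply_moves(increments=[[0,0.5,2,0,0,0,1],[0,0,3,0,0,0,1],[0,0,3,0,0,0,1],[0,0,2,0,0,0,1],[0,0,1,0,0,0,1],[0,0,0,0,0,0,1],[0,0,0,0,0,0,1],[0,0,0,0,0,0,1]])

```text
t: 21.85
eef_pos: [0.5243, 0.2634, 0.1396]
tool_rot: [0.0, 0.731, 0.683, 0.001]
contact_force: [0.5, 0.7, -4.8]
gripper_width: 0.52
```

Run:
```python
from h import *
plan([.5242,.2633,.140],down(86.2),1)
c,im,o=shot("w6"); crop(im,180,120,460,320,2.8,"pics/w6w.png")
```

```text
t 21.85 pos [0.5243 0.2634 0.1396] euler tool-x yaw 86.1 F [ 0.5  0.7 -4.8] w 0.52
[-0.2, -0.1, -0.4, 0.09, -0.04, -0.1]
```

View pics/w6w.png

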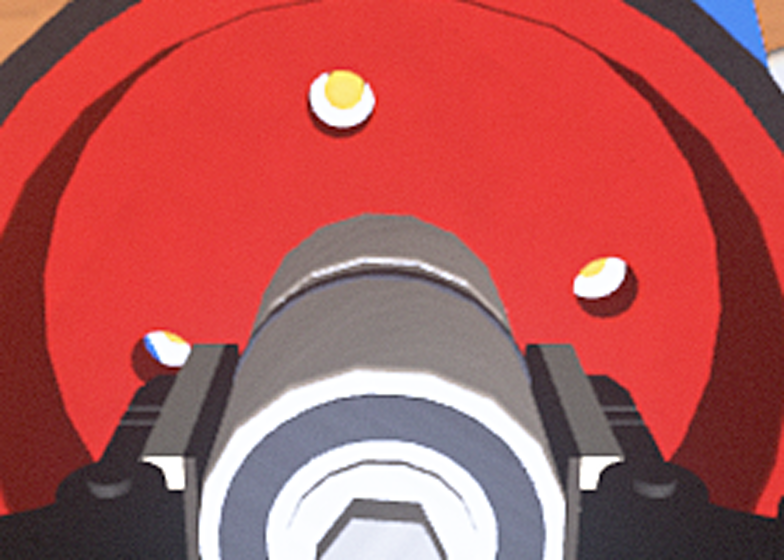

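Call:
apply_moves(increments=[[0,0,3,0,0,0,1],[0,0,4,0,0,0,1],[0,0,4,0,0,0,1],[0,0,4,0,0,0,1],[0,0,3,0,0,0,1],[0,0,1,0,0,0,1],[0,0,0,0,0,0,1],[0,0,0,0,0,0,1]])

```text
t: 22.9
eef_pos: [0.5243, 0.2634, 0.1191]
tool_rot: [0.0, 0.731, 0.683, 0.001]
contact_force: [0.8, -1.2, -4.8]
gripper_width: 0.52
```

Run:
```python
from h import *
plan([.5242,.2633,.112],down(86.2),1)
```

```text
t 22.9 pos [0.5243 0.2634 0.1191] euler tool-x yaw 86.1 F [ 0.8 -1.2 -4.8] w 0.52
[-0.1, -0.1, 7.1, 0.08, -0.02, -0.1]
```

Past the stud tips with no contact. Last 7 mm.

Call:
apply_moves(increments=[[0,0,2,0,0,0,1],[0,0,2,0,0,0,1],[0,0,1.5,0,0,0,1],[0,0,1,0,0,0,1],[0,0,0.5,0,0,0,1],[0,0,0.5,0,0,0,1],[0,0,0,0,0,0,1],[0,0,0,0,0,0,1]])

```text
t: 23.9
eef_pos: [0.5246, 0.2636, 0.112]
tool_rot: [0.0, 0.731, 0.683, 0.001]
contact_force: [-0.5, 0.2, -3.6]
gripper_width: 0.523
```

Run:
```python
from h import *
plan([.5242,.2633,.112],down(86.2),1)
```

```text
t 23.9 pos [0.5246 0.2636 0.112 ] euler tool-x yaw 86.1 F [-0.5  0.2 -3.6] w 0.523
[-0.3, -0.3, 0.0, 0.11, -0.06, -0.1]
```

Call:
apply_moves(increments=[[0,0,0.5,0,0,0,1],[0,0,0.5,0,0,0,1],[0,0,0.5,0,0,0,1],[0,0,0,0,0,0,1],[0,0,0,0,0,0,1],[0,0,0,0,0,0,1],[0,0,0,0,0,0,1],[0,0,0,0,0,0,1]])

```text
t: 24.9
eef_pos: [0.5246, 0.2637, 0.112]
tool_rot: [0.0, 0.731, 0.683, 0.001]
contact_force: [-1.9, -1.7, 2.4]
gripper_width: 0.523
```

Contact at z = 0.112 as expected for seated (0.074 + 0.038). Open and rise.

Call:
apply_moves(increments=[[0,0,0,0,0,0,-1],[0,0,0,0,0,0,-1],[0,0,0,0,0,0,-1],[0,0,0,0,0,0,-1],[0,0,-10,0,0,0,-1],[0,0,-25,0,0,0,-1],[0,0,-40,0,0,0,-1],[0,0,-50,0,0,0,-1]])

```text
t: 25.9
eef_pos: [0.5239, 0.2631, 0.2389]
tool_rot: [0.0, 0.731, 0.683, -0.0]
contact_force: [0.7, -0.4, 0.4]
gripper_width: 1.001
```

Call:
apply_moves(increments=[[0,0,-40,0,0,0,-1],[0,-5,-20,0,0,0,-1],[0,-5,-5,0,0,0,-1],[0,0,0,0,0,0,-1],[0,0,0,0,0,0,-1],[0,0,0,0,0,0,-1],[0,0,0,0,0,0,-1],[0,0,0,0,0,0,-1]])

```text
t: 26.9
eef_pos: [0.5142, 0.2633, 0.3092]
tool_rot: [0.001, 0.731, 0.682, 0.002]
contact_force: [0.0, 0.3, -0.2]
gripper_width: 1.001
```

Run:
```python
from h import *
c,im,o=shot("w7"); print(o["eef_pos"])
a=imaging.read_camera("side");cv2.imwrite("pics/s9.png",a[:,:,::-1])
b=imaging.read_camera("scene")
crop(im,200,100,440,300,3,"pics/w7w.png");crop(a,230,120,370,220,5.5,"pics/s9h.png");crop(b,370,180,490,280,6,"pics/c9h.png")
```

```text
[0.51423119 0.26334668 0.30919259]
```

View pics/w7w.png

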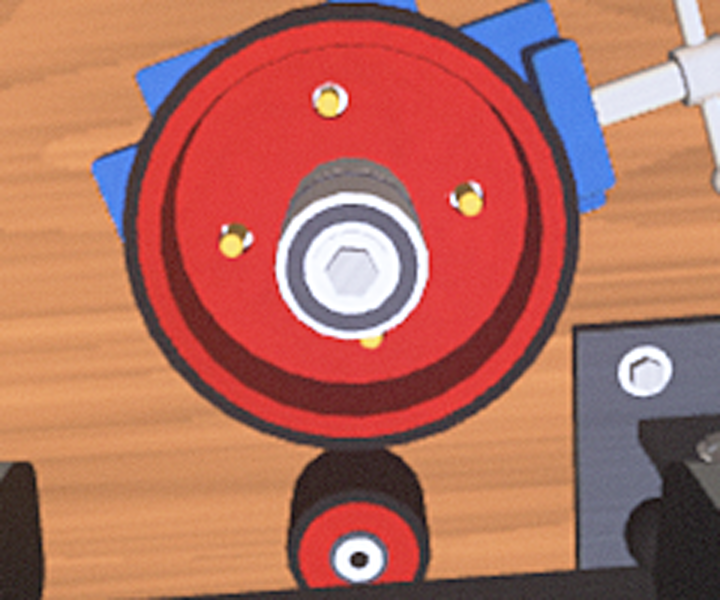

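View pics/s9h.png

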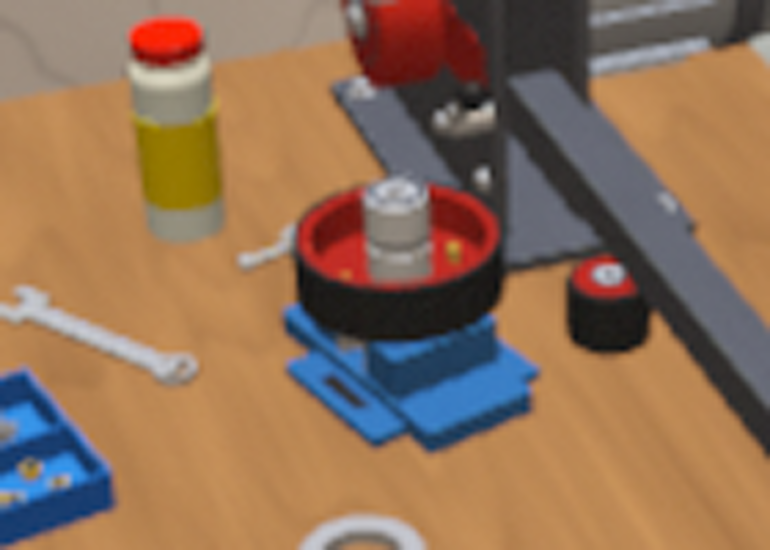

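View pics/s9.png

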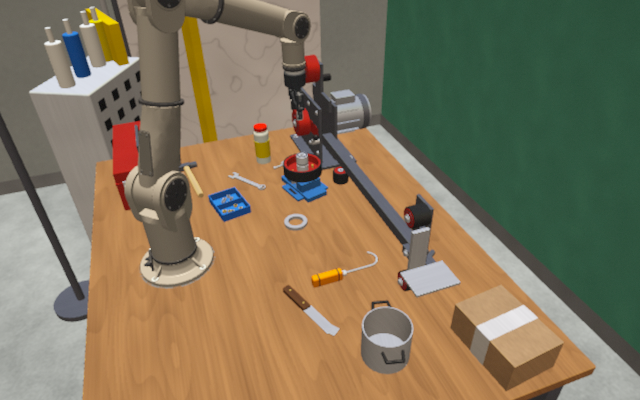

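Run:
```python
from h import *
c,im,o=pickle.load(open("w7.pkl","rb"))
f=lambda x,y,z:px2w(c,200+x/3,100+y/3,z)
print("boss",f(352,265,.152).round(4),"boss dia",np.linalg.norm(f(276,265,.152)-f(428,265,.152)).round(4))
print("rim dia",np.linalg.norm(f(124,228,.118)-f(579,228,.118)).round(4))
bot.hand_in()
```

```text
boss [0.5247 0.264  0.152 ] boss dia 0.0454
rim dia 0.1497
the job is handed in; nothing more can be done
```

The wheel is seated on the hub, boss up, with all four studs through its bolt holes. I handed the job in at about 27 s of the 72 s.

**What I did**
1. I caught the crook round the boss under the bar and dragged the wheel out to x ≈ 0.566. That is about 0.116 m on the robot's side of the bar's centre line, where 0.096 m is needed. The hand did not touch the wheel before then.
2. I laid the hook flat on the bench.
3. I gripped the wheel by its boss, turned it about 3° so the holes matched the studs, and lowered it. The only contact came at TCP height 0.112 m, the height expected for a wheel resting on the flange.

**Last checks**
- **Studs:** three show brass standing up through their holes. The fourth tip is partly hidden behind the boss.
- **Centring:** the boss is at (0.5247, 0.2640), against the hub axis at (0.5242, 0.2636).
- **Height:** the boss and rim came out at 45.4 mm and 149.7 mm across at seated height, against 46 and 151 true. That agrees with the wheel being fully home.
- **Everything else:** the other objects look unmoved in the side view, and the gripper was open and clear of everything.

**Disagreements**
- **Camera:** the side camera gave y values about 10–15 mm off from the scene and wrist cameras. I relied on the wrist camera, whose stud and hole spacings matched the given sizes.
- **Bar position:** my figure for the bar comes from the scene camera only and is good to a few millimetres, so the wheel's clearance holds with room to spare.

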